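# Short spin in the bench centrifuge

### The job

Give the sample tubes in the bench centrifuge a short spin, using only the tips of the closed fingers and pushing gently: push the lid down until it is fully shut, then switch the machine on by pressing in the raised far half of the green rocker, and then press the blue short-spin key right down and keep it down. The program finishes while still holding the blue key down. Do not press the blue key before the lid is shut and the machine is on, do not press the red stop key, do not grip or lift anything, and leave the tube rack, slide box and reagent bottle where they stand.

Things in the scene. Friction and masses are not known exactly. Their poses are not given: they have to be found in the camera images.
- centrifuge: Off-white bench microcentrifuge, 280 mm deep (x), 240 wide (y), fixed. Origin: centre of its footprint, on the bench; x from its front (towards the robot) to its back, y left, z up. Deck with rotor bowl 125 high at x -50 to 140. Before it a grey panel slopes up from 95 high (x -140) to 120 (x -50), 15.5 deg. On it at x about -100: rocker y +80, flat display +25, red key -25, blue key -82.
- lid (a joint): Lid angle, rad: 0 fully shut, grows as its front edge rises, stop 1.2; starts 0.6 to 1.05. Hinge axis along the centrifuge's y at x 130, z 128 mm. Stiff hinge: stays where left, 2 to 6 N near the front edge pushes it down. Off-white, 180 mm from hinge to front edge, 210 wide, 18 thick, round clear window 130 across, grey front lip 70 wide, 12 deep. Open, its upper face looks up and back.
- lid_push (a point): Point on the lid's upper (outer) face, mid-width, 165 mm from the hinge axis along the lid and 15 mm above the plane through the axis: a good place to push down. Moves with the lid; its z axis is normal to the upper face. 143 mm above the bench when shut.
- rocker (a joint): Angle of the green mains rocker, rad: 0 off (as it starts, far half raised), 0.3 on (far half pressed in). Over-centre spring: snaps over past 0.15 and stays; about 4 N on the far end flips it. 40 mm long up the slope, 24 wide, in a black bezel 5 mm high; pivot along the centrifuge's y.
- rocker_on (a point): Point on the face of the rocker's far half (towards the lid, with a small white bar), 16 mm from the rocker's middle, 4 mm from its far end: press here, square to the panel, to switch on. Moves with the rocker: stands 14 mm proud of the panel when off, 10 when on. Its two halves form a shallow V, so keep off the near half.
- spin_key (a joint): Travel of the blue short-spin key in m: 0 released, 0.005 fully down; springs back when let go. About 1.5 N starts it moving and 5 N takes it fully down, square to the panel.
- spin_key_top (a point): Centre of the top face of the round blue short-spin key (27 mm across, standing 11 mm proud of the panel in a black collar 4 mm high). Its z axis is the panel's normal (tilted 15.5 degrees towards the front from vertical), its y axis the centrifuge's y.
- stop_key (a joint): Travel of the red stop key in m: 0 released, 0.005 fully down. Leave it alone.
- stop_key_top (a point): Centre of the top face of the round red stop key, same size as the blue one, 57 mm to its left. Leave it alone.
- tube_rack: Loose pale-blue rack with capped blood tubes, 110 x 60 mm, 91 high; origin at the centre of its underside. Stands beside the centrifuge; leave it alone.
- slide_box: Loose yellow microscope-slide box, 100 x 80 mm, 36 high; origin at the centre of its underside. Stands beside the centrifuge; leave it alone.
- reagent_bottle: Loose brown bottle with red cap, 48 mm across, 95 high; origin at the centre of its underside. Stands beside the centrifuge; leave it alone.

How it is judged:
On the way, in this order (a step that is already met when the one before it is completed fails the run):
1. the lid is pushed fully shut (value of joint lid below 0.03 rad), for 0.2 s.
2. the rocker is switched on (value of joint rocker above 0.24 rad), for 0.2 s.
3. the blue short-spin key is held down (value of joint spin_key above 0.0035 m), for 0.4 s.
At the end, for the whole second after the job is handed in: Lid shut within 0.03 rad (5 mm at its front edge), rocker on (above 0.24 rad), fingers holding the blue key at least 3.5 mm down with over 1.5 N; red key up (under 1.5 mm); rack, slide box and bottle upright and within 15 mm of their starts (value of joint lid below 0.03 rad and value of joint rocker above 0.24 rad and value of joint spin_key above 0.0035 m and value of joint stop_key below 0.0015 m and contact force between the fingers and centrifuge above 1.5 N and distance of each of tube_rack, slide_box, reagent_bottle from where it was at the start of the episode below 0.015 m and angle between each of tube_rack, slide_box, reagent_bottle's own z axis and vertical below 0.15 rad); the arm keeps its last pose, push and grip.
It fails at once if the rocker is switched on while the lid is open, or the blue key is pressed before the lid is shut and the rocker on ((value of joint rocker above 0.2 rad and value of joint lid above 0.06 rad) or (value of joint spin_key above 0.002 m and (value of joint lid above 0.06 rad or value of joint rocker below 0.2 rad))).
It fails at once if the red stop key is pressed (value of joint stop_key above 0.0025 m).
It fails at once if the lid is lifted (value of joint lid above 1.12 rad or (value of joint lid above 0.2 rad and velocity of joint lid above 0.2 rad/s)).
It fails at once if the machine is pushed or gripped harder than 100 N (contact force between the fingers and centrifuge above 100 N).
It fails at once if a bystander is moved or lifted (distance of any of tube_rack, slide_box, reagent_bottle from where it was at the start of the episode above 0.02 m).
It also fails if it takes over 43 s, if anything falls off the work surface, if the arm or the gripper's body presses on something with over 40 N, if the wrist force passes 120 N, or if a joint passes its speed limit or range.

### The arm

A 6-joint arm with a two-finger parallel gripper is mounted at the origin on the work surface. World frame = base frame: x ahead of the robot, y to its left, z up, the work surface at z = 0. Lengths are in m, angles in rad, forces in N, time in s.
With the tool pointing down it reaches from about 0.375 to 0.925 m from the base axis. Payload 5.7 kg.
Tool frame: the origin (TCP) lies midway between the tips of the shut fingers; the grasp point (between the pads) lies 19 mm behind it (r.grip_depth is the distance from the TCP to the grasp point, in m); z points along the fingers, y is the line along which they close (so a half turn about z gives the same grasp; the last joint's range is limited). The gripper opens to 85 mm and grips with 20 to 120 N. Pads are 22 mm wide; open, the fingers measure 114 mm over their backs; the gripper's body (76 mm by 85 mm) begins 54 mm behind the grasp point. The pads swing forward as they close: fully open they stand 13 mm farther back than shut.
Start: joints at [-1.232, 0.359, 1.51, -0, 1.272, -0.115], TCP at [0.263, -0.539, 0.231] pointing down, gripper open.
Joint ranges: [-2.97, 2.97], [-1.01, 2.36], [0.21, 2.38], [-0.96, 4.11], [0.2, 2.71], [-2.98, 2.98]. Speed limits (rad/s): [2.39, 2.39, 3.14, 3.14, 3.14, 3.14].

### API

Orientations are given as a unit quaternion [w, x, y, z].
In Python, from workcell import r, eyes gives the robot as it stands. The module is installed in compiled form; this text tells all that it offers.
- The arm moves only by the tool play_rows, never from a script. Its argument "plan" is a list that holds one entry, the list of rows, each a list of 5 numbers: the opening, from -1 (shut) to 1 (fully open), then the shift along the tool's x, y, z in m, then the turn about the tool's z in rad. A call has 1 to 12 rows; each row shifts and turns the commanded pose from where the row before left it, along the tool's axes as they then stand; what a row does not reach is not made up. A row lasts 1/12 s, in which the tool goes at most 41.7 mm and 7.16 degrees, less where a joint would pass 70% of its speed; a pose out of reach is approached as far as the arm can. A call is refused whole if a number of a shift passes 0.0417 or a number of a turn 0.125, either way. A call with a gripper value outside its range is refused whole. The fingers move at their own pace and stop on an object; "squeeze" is the grip in N (left out, the last holds). Time passes only in rows, so rows that do not move let the fingers close. It gives the time, the measured TCP pose, the force, the opening and the grip force at its end, in the units of the state.
- r.observe(): the state, without advancing time (a new reading comes with each control period).
- eyes.snapshot(name): name is "scene" or "top"; returns (picture, depth): 420x560x3 uint8, red, green, blue; 420x560 float32, m along the optical axis (not along the pixel's ray), 0 where there is no reading.
- eyes.get_calibration(name): a dict with "vfov" (degrees; the focal length in pixels is half the picture's height over the tangent of half this angle, whatever the lens; pixels are square), "cx", "cy" (the principal point, pixels), "dist_coeffs" ([k1, k2, p1, p2, k3] as OpenCV has them; the pictures are not rectified), "rvec" (rotation vector, rad) and "tvec" (3), from world to camera coordinates, as OpenCV has them. Camera axes: x right, y down, z forward; pixel columns grow to the right and rows downward; lengths in m; the calibration is good to about 2 mm. A picture is of the moment at which its call begins. get_calibration takes no time and is no camera call.
- r.job_done(): hands the job in; it is judged then, once.
The state is a dict: "clock": time; "joints": joint angles; "dq": joint speeds; "effort": joint torques, N m; "tool_pos": TCP position; "orientation": TCP orientation; "force": force on the tool from outside, world axes, zero at the start; "moment": the same for the moment, N m; "opening": opening from 0.0 (shut) to 1.0 (fully open); "gripper_force": force on a finger pad.
Only numpy, scipy, OpenCV 4.12 (cv2) and the standard library are available. Lean on these libraries where they do the work, as an engineer would, in place of code of your own. Each camera call takes 0.05 s, during which the arm holds its last target. There are 200 camera calls.

## Working session

There is one attempt and no reset: what is moved stays moved. The work goes in short steps, Python scripts to look and compute and a tool call to move; the robot and the scene stay as the last step left them, time stands still between calls to the robot, and variables do not carry over. Pictures are saved under pics/ and viewed, at most 10 in all, crops included, and the job is handed in when it is done.

Besides the shell and the picture viewer there is one more tool, called in YAML: its name, and indented under it one key for each argument. play_rows: Moves the arm, as the interface text tells. Its arguments: {"type":"object","properties":{"plan":{"type":"array","items":{"type":"array","items":{"type":"array","items":{"type":"number"}}}},"squeeze":{"type":"number"}},"required":["plan"]}

```bash
mkdir -p pics; cat > h.py <<'E'
import numpy as np, cv2
from workcell import r, eyes
def cam(n):
    c=eyes.get_calibration(n); f=210/np.tan(np.radians(c['vfov'])/2)
    K=np.array([[f,0,c['cx']],[0,f,c['cy']],[0,0,1]]); R=cv2.Rodrigues(np.array(c['rvec'],float))[0]
    return K,np.array(c['dist_coeffs'],float),R,np.array(c['tvec'],float).reshape(3)
def cloud(n,d):
    K,D,R,t=cam(n); h,w=d.shape
    uv=np.stack(np.meshgrid(np.arange(w),np.arange(h)),-1).reshape(-1,1,2).astype(float)
    p=cv2.undistortPoints(uv,K,D).reshape(h,w,2)
    P=np.dstack([p,np.ones((h,w))])*d[...,None]
    return (P-t)@R
E
python3 - <<'E'
from h import *
for n in('scene','top'):
    p,d=eyes.snapshot(n); cv2.imwrite(f'pics/{n}0.png',p[...,::-1]); np.savez(f'{n}0.npz',p=p,d=d)
    K,D,R,t=cam(n); print(n,-R.T@t,R[2],D,(d>0).mean())
s=r.observe();print(s['clock'],s['tool_pos'],s['orientation'],s['force'])
E
```

```text
scene [0.96536744 0.55311943 0.87598625] [-0.40528931 -0.50730611 -0.7605137 ] [0.00789171 0.         0.         0.         0.        ] 0.995812074829932
top [0.44580334 0.05170195 0.96721523] [ 0.13083191  0.004042   -0.99139633] [-0.12009756  0.          0.          0.          0.        ] 0.995829081632653
0.1 [ 0.26281083 -0.5386839   0.23052613] [-8.52754767e-04  9.74367594e-01  2.24960121e-01 -9.73830844e-05] [ 0.35179213  0.08425241 -0.43924692]
```

View pics/scene0.png

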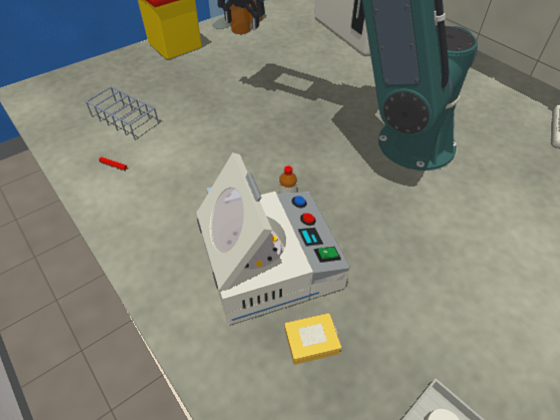

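View pics/top0.png

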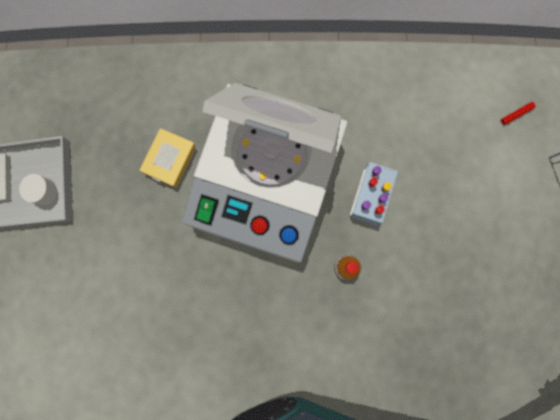

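The scene view shows the open lid, blue key (299,201), red key (308,218) and rocker (329,254). In the top view the rocker is at (206,209), the red key at (260,225), the blue key at (289,235), and the lid's front lip near (267,129). The bottle is at (348,267) and the rack at (375,195).

```bash
cat > m.py <<'E'
from h import *
def meas(n,p,d,v=True):
    C=cloud(n,d); hsv=cv2.cvtColor(p,cv2.COLOR_RGB2HSV); H,S,V=[hsv[...,i].astype(int) for i in range(3)]
    z=C[...,2]; ok=(z>.085)&(z<.15)&(C[...,0]>.35)&(abs(C[...,1])<.4)
    out={}
    for k,m in dict(blue=(H>100)&(H<125)&(S>150),red=((H<6)|(H>174))&(S>150),green=(H>45)&(H<80)&(S>120)).items():
        nc,l,st,ce=cv2.connectedComponentsWithStats((m&ok).astype(np.uint8))
        for i in range(1,nc):
            if st[i,4]>40:
                q=np.median(C[l==i],0); 
                print(n,k,ce[i].round(1),st[i,4],q.round(4))
                out.setdefault(k,[]).append((ce[i],q))
    return C,out
E
python3 - <<'E'
from m import *
for n in('scene','top'):
    f=np.load(n+'0.npz'); C,o=meas(n,f['p'],f['d'])
    if n=='top':
        for u,v in[(348,267),(375,195),(168,158),(205,105),(338,148),(228,86),(345,122),(267,126),(240,196),(302,260),(187,222)]: print((u,v),C[v,u].round(3))
    else:
        for u,v in[(236,157),(270,232),(200,212),(254,187),(245,185)]: print((u,v),C[v,u].round(3))
E
```

```text
scene blue [299.1 200.5] 81 [0.5095 0.0399 0.1156]
scene red [287.8 169.3] 52 [ 0.4484 -0.0782  0.0925]
scene red [308.  217.8] 99 [0.5272 0.0934 0.1155]
scene green [327.8 252.6] 171 [0.5547 0.1944 0.1142]
(236, 157) [ 0.635 -0.017  0.283]
(270, 232) [0.692 0.172 0.273]
(200, 212) [ 0.724 -0.047  0.148]
(254, 187) [0.66  0.08  0.291]
(245, 185) [0.666 0.06  0.285]
top blue [288.4 234.6] 203 [0.503  0.0382 0.1156]
top red [379.9 209.1] 41 [ 0.5534 -0.1388  0.0905]
top red [259.3 225. ] 206 [0.5215 0.0915 0.1156]
top red [351.5 267.1] 105 [ 0.4435 -0.0816  0.0941]
top green [205.2 210. ] 307 [0.5497 0.1924 0.1143]
(348, 267) [ 0.444 -0.074  0.095]
(375, 195) [0.446 0.052 0.967]
(168, 158) [0.669 0.285 0.036]
(205, 105) [0.694 0.169 0.28 ]
(338, 148) [ 0.664 -0.056  0.125]
(228, 86) [0.789 0.152 0.124]
(345, 122) [ 0.716 -0.071  0.122]
(267, 126) [0.657 0.072 0.288]
(240, 196) [0.576 0.127 0.116]
(302, 260) [ 0.459  0.008 -0.001]
(187, 222) [0.53  0.23  0.095]
```

```bash
cat > geo.py <<'E'
from h import *
yaw=np.radians(-16.6); X=np.array([np.cos(yaw),np.sin(yaw)]); Y=np.array([-X[1],X[0]])
B=np.array([.5055,.039]); O=B+.103*X+.082*Y
def toC(P): return np.concatenate([(P[...,:2]-O)@X[:,None],(P[...,:2]-O)@Y[:,None],P[...,2:]],-1)
def toW(c): return np.r_[O+c[0]*X+c[1]*Y,c[2]]
E
python3 - <<'E'
from geo import *
print('O',O)
for n in('scene','top'):
    f=np.load(n+'0.npz'); C=toC(cloud(n,f['d'])); x,y,z=C[...,0],C[...,1],C[...,2]
    m=(x>-.08)&(x<.15)&(abs(y)<.12)&(z>.17); P=C[m]
    rx,rz=P[:,0]-.13,P[:,2]-.128
    # rim strips beside window: |y|>70 mm
    s=(abs(P[:,1])>.075)&(abs(P[:,1])<.1)
    a,b=np.polyfit(rz[s],rx[s],1); 
    print(n,s.sum(),'angle',np.arctan2(1,-a),'rx at rz=0',b,'resid',np.std(rx[s]-a*rz[s]-b),'zmax',np.percentile(P[:,2],99.5),'y range',np.percentile(P[:,1],[1,99]))
    t=P[:,2]>P[:,2].max()-.012; print(' top edge',P[t].mean(0))
    m=(z>.118)&(z<.132)&(abs(x)<.2)&(abs(y)<.2); print(' deck ext',np.percentile(x[m],[1,99]),np.percentile(y[m],[1,99]))
for a in(1.0,):
    print(toW([.13-.165*np.cos(a)+.015*np.sin(a),0,.128+.165*np.sin(a)+.015*np.cos(a)]))
E
```

```text
O [0.62763367 0.08815655]
scene 1391 angle 0.9844444422681098 rx at rz=0 0.01690960039005163 resid 0.006188828299882776 zmax 0.291329010999486 y range [-0.11006054  0.09850912]
 top edge [0.04123959 0.00262594 0.284986  ]
 deck ext [-0.09141884  0.14135529] [-0.1171872  0.1154858]
top 947 angle 0.9388250997921102 rx at rz=0 0.02133967726688152 resid 0.006105035531478563 zmax 0.2924731975106497 y range [-0.11064096  0.09483685]
 top edge [ 0.03624448 -0.0079907   0.2865042 ]
 deck ext [-0.09883637  0.12133713] [-0.12647322  0.11179607]
[0.67887727 0.07288017 0.27494725]
```

play_rows:
  plan:
    - [[-1,0,0,-0.0217,0.124],[-1,0,0,-0.0217,0.124],[-1,0,0,-0.0217,0.124],[-1,0,0,-0.0217,0.124],[-1,0,0,-0.0217,0.124],[-1,0,0,-0.0217,0.124],[-1,0,0,0,0]]

```text
clock: 0.68
tool_pos: [0.2637, -0.5411, 0.366]
orientation: [0.003, 0.989, -0.147, 0.002]
force: [0.5, -1.7, 1.3]
opening: 0.005
gripper_force: 0.0
```

play_rows:
  plan:
    - [[-1,0.0142,-0.0392,0,0],[-1,0.0142,-0.0392,0,0],[-1,0.0142,-0.0392,0,0],[-1,0.0142,-0.0392,0,0],[-1,0.0142,-0.0392,0,0],[-1,0.0142,-0.0392,0,0],[-1,0.0142,-0.0392,0,0],[-1,0.0142,-0.0392,0,0],[-1,0.0142,-0.0392,0,0]]

```text
clock: 1.43
tool_pos: [0.4867, -0.2359, 0.3605]
orientation: [-0.0, 0.99, -0.144, -0.001]
force: [-0.1, -0.7, 0.7]
opening: 0.0
gripper_force: 0.0
```

```bash
cat > st.py <<'E'
from geo import *
from scipy.spatial.transform import Rotation as Ro
s=r.observe(); q=s['orientation']; M=Ro.from_quat(np.r_[q[1:],q[0]]).as_matrix()
print('t',s['clock'],'C',toC(np.array(s['tool_pos'])).round(4),'W',np.round(s['tool_pos'],4),'F',np.round(s['force'],2),'op',s['opening'])
print('toolx deg',np.degrees(np.arctan2(M[1,0],M[0,0])),'z',M[:,2].round(3),'j',np.round(s['joints'],2))
E
python3 st.py
```

```text
t 1.4333 C [-0.0425 -0.3508  0.3605] W [ 0.4867 -0.2359  0.3605] F [-0.06 -0.67  0.7 ] op 0.0003291004571016625
toolx deg -16.505448161927742 z [-0.001  0.001 -1.   ] j [-0.58  0.18  1.44  0.    1.52  1.28]
```

play_rows:
  plan:
    - [[-1,0.0142,-0.039,0,0],[-1,0.0142,-0.039,0,0],[-1,0.0142,-0.039,0,0],[-1,0.0142,-0.039,0,0],[-1,0.0142,-0.039,0,0],[-1,0.0142,-0.039,0,0],[-1,0.0142,-0.039,0,0],[-1,0.0142,-0.039,0,0],[-1,0.0142,-0.039,0,0],[-1,0,0,0.02,0],[-1,0,0,0.02,0],[-1,0,0,0.02,0]]

```text
clock: 2.43
tool_pos: [0.7092, 0.063, 0.2992]
orientation: [0.0, 0.99, -0.143, -0.001]
force: [-0.1, 0.0, -0.5]
opening: -0.001
gripper_force: 0.0
```

```bash
python3 st.py; python3 -c "
from h import *
p,d=eyes.snapshot('scene'); cv2.imwrite('pics/s1.png',cv2.resize(p[60:340,130:410,::-1],None,fx=2,fy=2))"
```

```text
t 2.4333 C [ 0.0854 -0.0008  0.2992] W [0.7092 0.063  0.2992] F [-0.09  0.01 -0.54] op -0.001228376931752122
toolx deg -16.395295282449517 z [-0.001 -0.    -1.   ] j [-0.01  0.48  1.15 -0.    1.52  1.85]
```

View pics/s1.png

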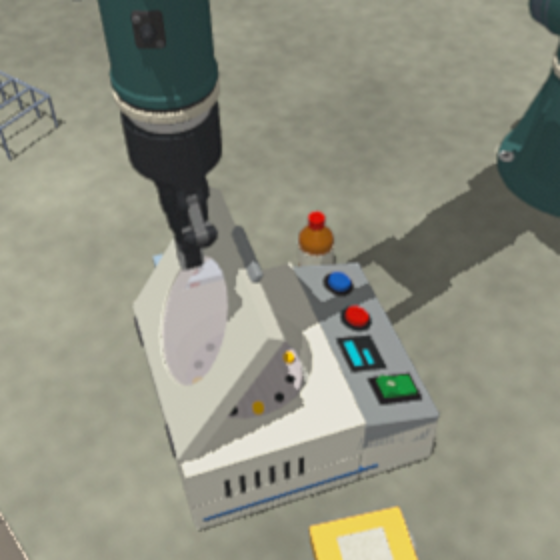

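The fingertips hang just behind the raised lid, at the upper rim of the window (about (195,260) in the crop), on mid-width.

play_rows:
  plan:
    - [[-1,-0.0045,0,0.0046,0],[-1,-0.0045,0,0.0046,0],[-1,-0.0045,0,0.0046,0],[-1,-0.0045,0,0.0046,0],[-1,-0.0045,0,0.0046,0],[-1,-0.0045,0,0.0046,0],[-1,-0.0055,0,0.0037,0],[-1,-0.0055,0,0.0037,0],[-1,-0.0055,0,0.0037,0],[-1,-0.0055,0,0.0037,0]]

```text
clock: 3.32
tool_pos: [0.6623, 0.0763, 0.2594]
orientation: [-0.0, 0.989, -0.145, 0.001]
force: [2.2, 0.9, 1.8]
opening: -0.003
gripper_force: 1.3
```

play_rows:
  plan:
    - [[-1,-0.0059,0,0.0058,0],[-1,-0.0059,0,0.0058,0],[-1,-0.0059,0,0.0058,0],[-1,-0.0059,0,0.0058,0],[-1,-0.0046,0,0.0068,0],[-1,-0.0046,0,0.0068,0],[-1,-0.0046,0,0.0068,0],[-1,-0.0046,0,0.0068,0]]

```text
clock: 3.98
tool_pos: [0.6215, 0.088, 0.2078]
orientation: [-0.0, 0.989, -0.145, -0.0]
force: [2.8, 0.9, 1.5]
opening: -0.001
gripper_force: 1.2
```

play_rows:
  plan:
    - [[-1,-0.0031,0,0.0077,0],[-1,-0.0031,0,0.0077,0],[-1,-0.0031,0,0.0077,0],[-1,-0.0031,0,0.0077,0],[-1,-0.002,0,0.008,0],[-1,-0.002,0,0.008,0],[-1,-0.001,0,0.006,0],[-1,0,0,0.005,0]]

```text
clock: 4.65
tool_pos: [0.6045, 0.0929, 0.1498]
orientation: [0.0, 0.99, -0.145, -0.001]
force: [-1.5, 0.4, 2.2]
opening: 0.002
gripper_force: 1.2
```

```bash
python3 st.py
```

```text
t 4.65 C [-0.0235 -0.0021  0.1498] W [0.6045 0.0929 0.1498] F [-1.48  0.37  2.22] op 0.0015471440444060544
toolx deg -16.620220895072986 z [-0.002  0.    -1.   ] j [0.04 0.46 1.57 0.   1.11 1.9 ]
```

play_rows:
  plan:
    - [[-1,0,0,0.003,0],[-1,0,0,0.002,0],[-1,0,0,0.002,0],[-1,0,0,0.001,0],[-1,0,0,0,0]]

```text
clock: 5.07
tool_pos: [0.6053, 0.0926, 0.1431]
orientation: [0.0, 0.989, -0.145, -0.0]
force: [-0.3, 0.3, 1.5]
opening: -0.002
gripper_force: 0.3
```

play_rows:
  plan:
    - [[-1,0,0,0.001,0],[-1,0,0,0.001,0],[-1,0,0,0.001,0],[-1,0,0,0,0],[-1,0,0,0,0],[-1,0,0,0,0]]

```text
clock: 5.57
tool_pos: [0.6057, 0.0926, 0.1426]
orientation: [0.0, 0.989, -0.145, 0.001]
force: [-6.6, -0.5, 20.3]
opening: -0.004
gripper_force: 9.9
```

Hard stop at 20 N at the expected height (143 mm): the lid is shut. Next I retreat and look.

play_rows:
  plan:
    - [[-1,0,0,-0.01,0],[-1,0,0,-0.025,0],[-1,0,0,-0.035,0],[-1,-0.02,0.02,-0.03,0],[-1,-0.03,0.04,0,0],[-1,-0.03,0.04,0,0],[-1,-0.03,0.04,0,0],[-1,-0.03,0.04,0,0],[-1,0,0.03,0,0],[-1,0,0,0,0]]

```text
clock: 6.4
tool_pos: [0.4357, -0.0521, 0.2403]
orientation: [0.001, 0.989, -0.146, 0.0]
force: [0.1, -0.3, 0.8]
opening: 0.002
gripper_force: 0.0
```

```bash
python3 st.py; python3 - <<'E'
from m import *
from geo import *
for n in('scene','top'):
    p,d=eyes.snapshot(n); C,o=meas(n,p,d)
    for k in o:
        for c,q in o[k]: print(k,toC(q).round(4))
    cc=toC(C); x,y,z=cc[...,0],cc[...,1],cc[...,2]
    for lo,hi in((-.045,-.02),(.0,.03),(.1,.12)):
        m=(x>lo)&(x<hi)&(y>.06)&(y<.1)&(z>.1); print(lo,m.sum(),np.median(z[m]))
    cv2.imwrite(f'pics/{n}2.png',cv2.resize(p[100:340,130:410,::-1],None,fx=2.5,fy=2.5))
E
```

```text
t 6.4 C [-0.1439 -0.1893  0.2403] W [ 0.4357 -0.0521  0.2403] F [ 0.09 -0.3   0.79] op 0.0015944821756394003
toolx deg -16.782308776688588 z [ 0.    -0.003 -1.   ] j [-0.27  0.11  1.83 -0.    1.2   1.59]
scene blue [299.1 200.5] 83 [0.5091 0.0396 0.1156]
scene red [287.9 169.3] 51 [ 0.4479 -0.0785  0.0922]
scene red [308.  217.8] 98 [0.5272 0.093  0.1153]
scene green [327.8 252.6] 173 [0.5554 0.1949 0.1142]
blue [-0.0997 -0.0804  0.1156]
red [-0.1246 -0.211   0.0922]
red [-0.0977 -0.024   0.1153]
green [-0.0998  0.0817  0.1142]
-0.045 196 0.1416509135952491
0.0 279 0.1412140069244077
0.1 223 0.14108670807997428
top blue [288.3 234.7] 199 [0.503  0.0382 0.1155]
top red [259.2 225.2] 204 [0.5215 0.0916 0.1156]
top green [205.2 210. ] 309 [0.5495 0.1923 0.1142]
blue [-0.1052 -0.0835  0.1155]
red [-0.1027 -0.0271  0.1156]
green [-0.1047  0.0774  0.1142]
-0.045 293 0.14171136160027276
0.0 332 0.1419843219255485
0.1 195 0.1416109371722837
```

View pics/top2.png

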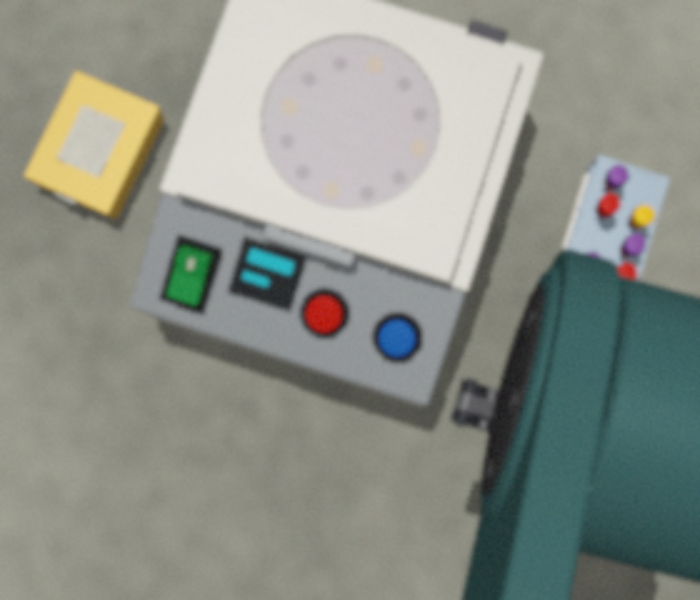

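I had the tool's y sign reversed, so the hand ended up on the right at (470,400), high and clear of everything. The lid is flat and shut: 141–142 mm both front and back. The rocker is at (190,275) with its white bar at the far end, and the blue key is at (398,338).

play_rows:
  plan:
    - [[-1,0.005,-0.0336,0,0],[-1,0.005,-0.0336,0,0],[-1,0.005,-0.0336,0,0],[-1,0.005,-0.0336,0,0],[-1,0.005,-0.0336,0,0],[-1,0.005,-0.0336,0,0],[-1,0.005,-0.0336,0,0],[-1,0.005,-0.0336,0,0],[-1,0,0,0.03,0],[-1,0,0,0.03,0],[-1,0,0,0.025,0],[-1,0,0,0,0]]

```text
clock: 7.5
tool_pos: [0.5499, 0.1987, 0.1496]
orientation: [0.001, 0.99, -0.144, -0.004]
force: [-0.8, -0.2, -0.3]
opening: 0.0
gripper_force: 0.0
```

```bash
python3 st.py; python3 -c "
from h import *
p,d=eyes.snapshot('scene'); cv2.imwrite('pics/s3.png',cv2.resize(p[160:300,240:400,::-1],None,fx=4,fy=4))"
```

```text
t 7.5 C [-0.1061  0.0837  0.1496] W [0.5499 0.1987 0.1496] F [-0.75 -0.22 -0.29] op 0.0003350217399036358
toolx deg -16.519443743740485 z [-0.009 -0.002 -1.   ] j [0.23 0.43 1.63 0.   1.1  2.09]
```

View pics/s3.png

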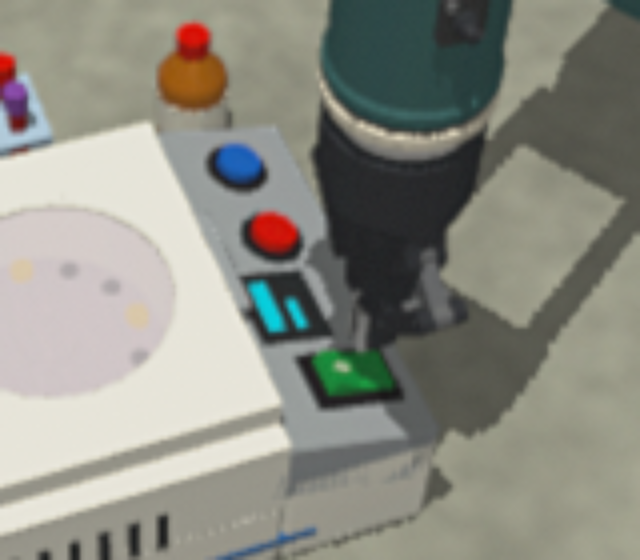

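Fingertips are above the rocker; white bar of its far half visible at (343,367). Shifting a little forward and down.

play_rows:
  plan:
    - [[-1,0.003,0.002,0.008,0],[-1,0.003,0.002,0.008,0],[-1,0,0,0.003,0],[-1,0,0,0,0],[-1,0,0,0,0]]

```text
clock: 7.97
tool_pos: [0.5581, 0.1919, 0.1365]
orientation: [-0.0, 0.989, -0.145, 0.0]
force: [-0.1, 0.3, 0.0]
opening: 0.003
gripper_force: 0.0
```

```bash
python3 st.py
```

```text
t 7.9667 C [-0.0962  0.0796  0.1365] W [0.5581 0.1919 0.1365] F [-0.13  0.3   0.  ] op 0.0033846996026442085
toolx deg -16.6611162914028 z [ 0.001  0.    -1.   ] j [0.21 0.44 1.64 0.   1.06 2.08]
```

play_rows:
  plan:
    - [[-1,-0.004,0,0.004,0],[-1,0,0,0.004,0],[-1,0,0,0.002,0],[-1,0,0,0.002,0],[-1,0,0,0,0]]

```text
clock: 8.38
tool_pos: [0.5535, 0.1931, 0.1235]
orientation: [0.0, 0.989, -0.145, -0.0]
force: [-0.6, -0.7, -0.3]
opening: -0.001
gripper_force: 0.0
```

play_rows:
  plan:
    - [[-1,0.0003,0,0.001,0],[-1,0.0003,0,0.001,0],[-1,0,0,0,0],[-1,0,0,0,0]]

```text
clock: 8.72
tool_pos: [0.5547, 0.193, 0.1223]
orientation: [-0.0, 0.989, -0.145, 0.0]
force: [-1.1, -1.0, 4.2]
opening: -0.006
gripper_force: 1.9
```

```bash
python3 st.py
```

```text
t 8.7167 C [-0.0998  0.0797  0.1223] W [0.5547 0.193  0.1223] F [-1.11 -1.02  4.17] op -0.0056068126949838405
toolx deg -16.63018741998401 z [ 0.  0. -1.] j [0.22 0.46 1.66 0.   1.03 2.08]
```

Contact at 4 N. Pushing on along the panel normal.

play_rows:
  plan:
    - [[-1,0.0003,0,0.001,0],[-1,0.0003,0,0.001,0],[-1,0.0003,0,0.001,0],[-1,0,0,0,0],[-1,0,0,0,0]]

```text
clock: 9.13
tool_pos: [0.5553, 0.1928, 0.1188]
orientation: [-0.0, 0.989, -0.145, -0.0]
force: [-0.2, 0.1, 2.1]
opening: -0.003
gripper_force: 1.0
```

play_rows:
  plan:
    - [[-1,0.0003,0,0.001,0],[-1,0.0003,0,0.001,0],[-1,0,0,0,0],[-1,0,0,0,0]]

```text
clock: 9.47
tool_pos: [0.5555, 0.1928, 0.1184]
orientation: [-0.0, 0.989, -0.145, -0.0]
force: [-4.4, -0.9, 15.9]
opening: -0.003
gripper_force: 8.2
```

Snapped over, now on its stop at 16 N. Holding, then lifting across to the blue key.

play_rows:
  plan:
    - [[-1,0,0,0,0],[-1,0,0,0,0],[-1,0,0,-0.01,0],[-1,0,0,-0.025,0],[-1,0,0,-0.035,0],[-1,-0.0023,0.0324,0,0],[-1,-0.0023,0.0324,0,0],[-1,-0.0023,0.0324,0,0],[-1,-0.0023,0.0324,0,0],[-1,-0.0023,0.0324,0,0],[-1,0,0,0,0],[-1,0,0,0,0]]

```text
clock: 10.47
tool_pos: [0.4979, 0.0395, 0.1869]
orientation: [-0.0, 0.989, -0.146, -0.0]
force: [0.1, 0.7, -0.0]
opening: -0.003
gripper_force: 0.0
```

```bash
python3 st.py; python3 -c "
from h import *
p,d=eyes.snapshot('scene'); cv2.imwrite('pics/s4.png',cv2.resize(p[160:300,240:400,::-1],None,fx=4,fy=4))"
```

```text
t 10.4667 C [-0.1104 -0.0837  0.1869] W [0.4979 0.0395 0.1869] F [ 0.12  0.74 -0.03] op -0.0030729115890714173
toolx deg -16.802185229389327 z [-0.  0. -1.] j [-0.06  0.26  1.78  0.    1.1   1.8 ]
```

View pics/s4.png

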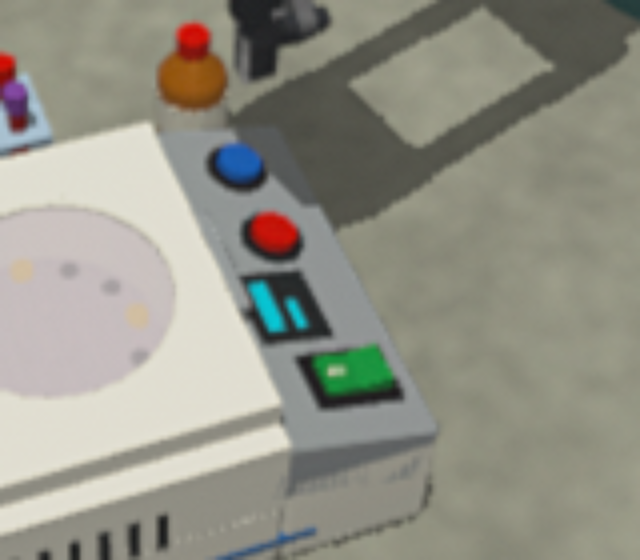

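The rocker's shading is reversed (near half at (370,365) now raised), so it is on. The lid is still shut and the red key is up. Descending on the blue key.

play_rows:
  plan:
    - [[-1,0,-0.001,0.02,0],[-1,0,0,0.02,0],[-1,0,0,0.01,0],[-1,0,0,0.006,0],[-1,0,0,0.003,0],[-1,0,0,0,0],[-1,0,0,0,0]]

```text
clock: 11.1
tool_pos: [0.4994, 0.0419, 0.1283]
orientation: [-0.0, 0.99, -0.144, 0.0]
force: [-0.1, -0.1, 0.9]
opening: 0.003
gripper_force: 0.0
```

```bash
python3 st.py
```

```text
t 11.1 C [-0.1097 -0.0809  0.1283] W [0.4994 0.0419 0.1283] F [-0.14 -0.07  0.88] op 0.00311465814316952
toolx deg -16.6008831908943 z [ 0.001  0.    -1.   ] j [-0.05  0.34  1.84  0.    0.96  1.81]
```

play_rows:
  plan:
    - [[-1,0,0,0.004,0],[-1,0,0,0.003,0],[-1,0.0003,0,0.002,0],[-1,0.0003,0,0.001,0],[-1,0,0,0,0],[-1,0,0,0,0]]

```text
clock: 11.6
tool_pos: [0.4994, 0.0414, 0.118]
orientation: [-0.0, 0.989, -0.145, -0.0]
force: [-0.1, 0.4, 1.9]
opening: -0.004
gripper_force: 0.8
```

play_rows:
  plan:
    - [[-1,0.0003,0,0.001,0],[-1,0.0003,0,0.001,0],[-1,0.0003,0,0.001,0],[-1,0,0,0,0],[-1,0,0,0,0]]

```text
clock: 12.02
tool_pos: [0.5002, 0.0412, 0.1149]
orientation: [-0.0, 0.989, -0.145, -0.0]
force: [-0.8, -0.1, 4.0]
opening: -0.005
gripper_force: 1.9
```

play_rows:
  plan:
    - [[-1,0.0003,0,0.001,0],[-1,0.0003,0,0.001,0],[-1,0.0001,0,0.0005,0],[-1,0,0,0,0],[-1,0,0,0,0],[-1,0,0,0,0]]

```text
clock: 12.52
tool_pos: [0.5007, 0.041, 0.1131]
orientation: [-0.0, 0.989, -0.145, -0.0]
force: [-4.6, 0.1, 13.3]
opening: 0.002
gripper_force: 6.8
```

play_rows:
  plan:
    - [[-1,0,0,0,0],[-1,0,0,0,0],[-1,0,0,0,0],[-1,0,0,0,0],[-1,0,0,0,0],[-1,0,0,0,0],[-1,0,0,0,0],[-1,0,0,0,0]]

```text
clock: 13.18
tool_pos: [0.5007, 0.041, 0.1131]
orientation: [-0.0, 0.989, -0.145, -0.0]
force: [-4.1, 0.6, 12.6]
opening: 0.002
gripper_force: 6.8
```

```bash
python3 st.py; python3 -c "
from h import *
p,d=eyes.snapshot('scene'); cv2.imwrite('pics/s5.png',cv2.resize(p[160:300,240:400,::-1],None,fx=4,fy=4))"
```

```text
t 13.1833 C [-0.1082 -0.0814  0.1131] W [0.5007 0.041  0.1131] F [-4.06  0.57 12.64] op 0.002410075607502166
toolx deg -16.621181136776194 z [-0.  0. -1.] j [-0.06  0.37  1.85  0.    0.92  1.8 ]
```

View pics/s5.png

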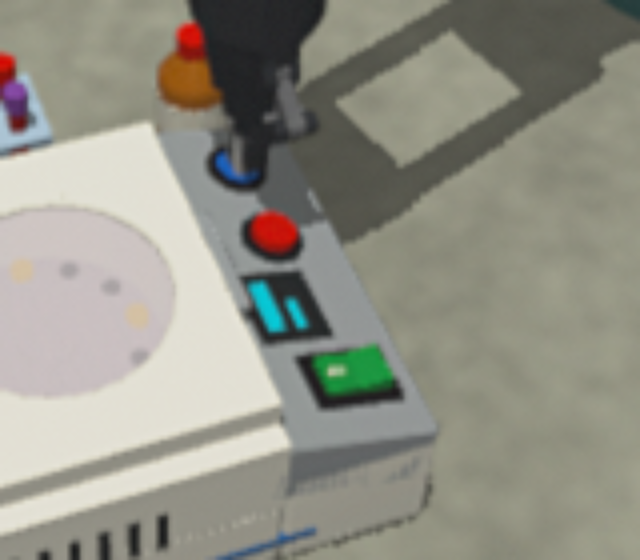

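The fingertips hold the blue key down at (240,160). The rocker is on, the lid is shut, the red key is up and the bottle has not moved.

```bash
python3 -c "
from workcell import r
print(r.job_done())"
```

```text
the job is handed in; nothing more can be done
None
```

The job is handed in at about 13 s: lid shut, rocker on, and the fingertips still holding the blue key down at about 13 N; the verdict was not shown.

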